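# Free the stuck lid of a chip trap and hold it ajar

## Robot

A 6-joint arm with a two-finger parallel gripper is mounted at the origin on the work surface. World frame = base frame: x ahead of the robot, y to its left, z up, the work surface at z = 0. Lengths are in m, angles in rad, forces in N, time in s.
With the tool pointing down it reaches from about 0.3 to 0.875 m from the base axis. Payload 6.4 kg.
Tool frame: the origin (TCP) lies midway between the tips of the shut fingers; the grasp point (between the pads) lies 19 mm behind it; z points along the fingers, y is the direction in which the jaws open and shut (so a half turn about z gives the same grasp; the last joint's range is limited). The gripper opens to 85 mm and grips with 20 to 120 N. Pads are 22 mm wide; open, the fingers measure 114 mm over their backs; the gripper's body (76 mm by 85 mm) begins 54 mm behind the grasp point. The pads swing forward as they close: fully open they stand 13 mm farther back than shut.
Start: joints at [1.062, 0.181, 1.607, -0, 1.354, -0.206], TCP at [0.171, 0.549, 0.231] pointing down, gripper open.
Joint ranges: [-2.99, 2.99], [-0.89, 2.07], [0.3, 2.58], [-1.14, 4.28], [0, 2.63], [-3.12, 3.12]. Speed limits (rad/s): [2.57, 2.57, 3.01, 3.14, 3.14, 3.14].

## Interface

Orientations are given as a unit quaternion [w, x, y, z].
In Python, from bench import ctrl gives the robot as it stands. The module is installed in compiled form; this text tells all that it offers.
- The arm moves only by the tool arm_command, never from a script. Its argument "plan" is one flat list of numbers, 4 for each row, row after row: the shift along the tool's x, y, z in mm, then the turn about the tool's z in rad. A call has 1 to 20 rows; each row shifts and turns the commanded pose from where the row before left it, along the tool's axes as they then stand; what a row does not reach is not made up. A row lasts 1/10 s, in which the tool goes at most 50 mm and 8.59 degrees, less where a joint would pass 70% of its speed; a pose out of reach is approached as far as the arm can. A call is refused whole if a number of a shift passes 50 or a number of a turn 0.15, either way. A call with a gripper value outside its range is refused whole. "grip" is the opening, from 0 (shut) to 1 (fully open), set as the call begins (left out, the last holds). The fingers move at their own pace and stop on an object; the grip force is fixed at half the most. Time passes only in rows, so rows that do not move let the fingers close. It gives the time, the measured TCP pose, the force and the opening at its end, in the units of the state.
- ctrl.get_obs(): the state, without advancing time (a new reading comes with each control period).
- ctrl.camera(name): name is "side" or "top" or "wrist"; returns a dict with "color" (400x640x3 uint8, red, green, blue), "camera_matrix" (3x3 intrinsics, pixels), "eye" and "attitude" of the camera in the world; the wrist camera has in their place "T_tool_cam" (4x4, takes a point from camera to tool coordinates, whose origin is the TCP and whose axes are the flange's). Camera axes: x right, y up, looking along -z (the intrinsics and any distortion apply to the point x, -y, -z); pixel columns grow to the right and rows downward; lengths in m; the calibration is good to about 2 mm. The wrist camera is an equidistant fisheye: a pixel r from the principal point sees the ray r / f radians off the axis. A picture is of the moment at which its call begins: read the wrist's pose just before it. There is no depth.
- ctrl.hand_in(): hands the job in, once; it reports no verdict.
The state is a dict: "time_s": time; "q": joint angles; "dq": joint speeds; "joint_efforts": joint torques, N m; "eef_pos": TCP position; "eef_rot": TCP orientation; "wrist_force": force on the tool from outside, world axes, zero at the start; "torque": the same for the moment, N m; "opening": opening from 0.0 (shut) to 1.0 (fully open).
Only numpy, scipy, OpenCV 4.12 (cv2) and the standard library are available. Lean on these libraries where they do the work, as an engineer would, in place of code of your own. Each camera call takes 0.05 s, during which the arm holds its last target. There are 200 camera calls.

## Task

The chip trap's lid has stuck to its gasket: turn the captive wing nut at its front a quarter turn anticlockwise (seen from above) so that the clamp finger is right off the lid, then take the lid by its handle, pull it free of the sticky seal and hold it slightly open, with its front edge about 5 cm up, so the trap can vent. Do not let it fly wide open (front edge over 10 cm up) when the seal lets go, and leave the other things on the table where they are. Finish while still holding the lid steady by its handle: do not let it go.

Things in the scene. Friction and masses are not known exactly. Their poses are not given: they have to be found in the camera images.
- trap: chip trap: green sheet-metal box fixed to the table, 240 (x) x 220 (y) x 94 mm to the top of its black gasket, short duct spigots on its +-y sides. Origin: centre of its underside; z up, +x from its front (wing nut side) to its back (hinge side). Stands anywhere in front of the robot, yawed up to 0.4 rad.
- lid (a joint): opening of the grey lid, rad: 0 shut, grows as the front edge rises. Lid 242 x 230 x 6 mm, about 0.5 kg; front edge 242 mm from the hinge. It falls shut if let go. Stuck to the gasket: freeing it takes a peak of some 8 to 20 N upward at the handle, weight included, within the first 6 mm of lift; then only the weight (3 to 5 N) remains; it does not stick again. The clamp finger blocks it while over it.
- lid_hinge (a point): point on the lid's hinge axis, mid-width, at the back rim: in the trap's frame (120, 0, 94) mm. The axis runs along the trap's y. The lid's top face is 100 mm above the table when shut.
- lid_handle (a point): middle of the lid's handle: round black bar 12 mm thick, 122 mm long along the trap's y, on two 12 mm posts at its ends (98 mm free between them), 28 mm free below it. When shut, in the trap's frame (-50, 0, 134) mm: 170 mm in front of and 40 mm above the hinge axis. Turns with the lid.
- nut (a joint): angle of wing nut and clamp finger about the vertical, rad: 0 = finger points at the lid (trap's +x), overlapping it by 14 mm; grows anticlockwise seen from above; stop at 1.6, finger along the front edge (+y). Off the lid above about 1.15. Stays where left; 0.08 N m friction. Starts at 0 to 0.35.
- nut_grip (a point): middle of the nut's steel wing: flat upright bar 50 mm long, 10 thick, 22 high, on the nut's axis, at (-148, 0, 131.5) mm in the trap's frame. Site x: along the wing, the way the clamp finger points; z up. The finger, below it, reaches 40 mm from the axis, is 14 mm wide, its top 8 mm above the lid's top face and 12 mm below the wing.
- offcut: bystander: pine offcut 130 x 60 x 45 mm lying beside the trap; origin at the centre of its underside. Leave it.
- tin: bystander: round tin, 72 mm across, 75 mm tall, standing beside the trap; origin at the centre of its underside. Leave it.
- spanner: bystander: steel spanner 170 mm long lying beside the trap; not needed. Leave it.

How it is judged:
On the way, in this order (a step that is already met when the one before it is completed fails the run):
1. the clamp finger is turned off the lid, the lid still shut (value of joint nut above 1.2 rad and value of joint lid below 0.04 rad), for 0.2 s.
2. the lid has broken free of its seal (value of joint lid above 0.06 rad and value of joint nut above 1.2 rad), for 0.1 s.
At the end, for the whole second after the job is handed in: The gripper still holds the lid by its handle (over 1 N, grasp within 45 mm of the handle's middle), steady (under 0.05 rad/s) at 0.13 to 0.30 rad, front edge about 3 to 7 cm up; wing nut still beyond 1.2 rad; nothing else propping the lid (value of joint lid between 0.13 and 0.3 rad and velocity of joint lid between -0.05 and 0.05 rad/s and value of joint nut above 1.2 rad and contact force between the fingers and trap above 1 N and distance between the grasp point and lid_handle below 0.045 m and contact force between each of offcut, tin, spanner and trap below 0.2 N); the arm keeps its last pose, push and grip.
It fails at once if the lid flies open past 0.45 rad (front edge over 10 cm up) (value of joint lid above 0.45 rad).
It fails at once if the offcut is moved more than 25 mm (distance of offcut from where it was at the start of the episode above 0.025 m).
It fails at once if the tin is moved more than 25 mm (distance of tin from where it was at the start of the episode above 0.025 m).
It fails at once if the spanner is moved more than 25 mm (distance of spanner from where it was at the start of the episode above 0.025 m).
It also fails if it takes over 38 s, if anything falls off the work surface, if the arm or the gripper's body presses on something with over 40 N, if the wrist force passes 120 N, or if a joint passes its speed limit or range.

## Working session

There is one attempt and no reset: what is moved stays moved. The work goes in short steps, Python scripts to look and compute and a tool call to move; the robot and the scene stay as the last step left them, time stands still between calls to the robot, and variables do not carry over. Pictures are saved under pics/ and viewed, about 8 in all and at most 12, crops included, and the job is handed in when it is done.

Besides the shell and the picture viewer there is one more tool, called after ">>>" as name(argument=value, ...) on one line, values as JSON. arm_command: Moves the arm, as the interface text tells. Its arguments: {"type":"object","properties":{"plan":{"type":"array","items":{"type":"number"}},"grip":{"type":"number"}},"required":["plan"]}

```bash
mkdir -p pics; cat > h.py <<'E'
import numpy as np, cv2
from bench import ctrl
from scipy.spatial.transform import Rotation as R
def rot(a):
    a=np.array(a,float)
    return a if a.shape==(3,3) else R.from_quat(a,scalar_first=True).as_matrix()
def ray(c,u,v):
    K=np.array(c["camera_matrix"]); d=np.array([(u-K[0,2])/K[0,0],-(v-K[1,2])/K[1,1],-1])
    return np.array(c["eye"]),rot(c["attitude"])@d
def plane(c,u,v,z):
    e,d=ray(c,u,v); return e+d*(z-e[2])/d[2]
def tri(rays):
    A=np.zeros((3,3));b=np.zeros(3)
    for e,d in rays:
        d=d/np.linalg.norm(d);P=np.eye(3)-np.outer(d,d);A+=P;b+=P@e
    p=np.linalg.solve(A,b); return p,[np.linalg.norm(np.cross(p-e,d/np.linalg.norm(d))) for e,d in rays]
E
python3 - <<'E'
from h import *
import pickle
o=ctrl.get_obs();print(o)
D={}
for n in("side","top","wrist"):
    c=ctrl.camera(n);D[n]=c;cv2.imwrite(f"pics/{n}0.png",c["color"][...,::-1])
    print(n,{k:v for k,v in c.items() if k!="color"})
pickle.dump((o,D),open("d0.pkl","wb"))
cv2.imwrite("pics/two.png",np.vstack([D["top"]["color"],D["side"]["color"]])[...,::-1][:, :])
E
```

```text
{'time_s': 0.0, 'q': array([ 1.06173364e+00,  1.81530888e-01,  1.60801096e+00,  1.76906673e-06,
        1.35379415e+00, -2.06298590e-01]), 'dq': array([ 0.00051695, -0.00078849, -0.00039444, -0.00113821, -0.0010087 ,
       -0.00022791]), 'joint_efforts': array([-3.62020357e-03, -4.44877338e+01, -3.51330543e+01, -6.57471464e-04,
        9.29211063e-03,  2.53259566e-05]), 'eef_pos': array([0.17114931, 0.54836049, 0.23038844]), 'eef_rot': array([-3.05982587e-04,  1.50804650e-01,  9.88563199e-01, -8.16199990e-04]), 'wrist_force': array([ 0.11398181, -0.17174812, -0.26024511]), 'torque': array([-0.01915865,  0.00391335, -0.00740674]), 'opening': 0.9952907075494669}
side {'camera_matrix': array([[371.03670881,   0.        , 316.87760704],
       [  0.        , 371.03670881, 199.73371607],
       [  0.        ,   0.        ,   1.        ]]), 'eye': array([0.55500814, 0.55826152, 0.63569   ]), 'attitude': array([-0.02814996, -0.01022406,  0.38710846,  0.92154766])}
top {'camera_matrix': array([[369.77149948,   0.        , 323.33053676],
       [  0.        , 369.77149948, 198.23527558],
       [  0.        ,   0.        ,   1.        ]]), 'eye': array([0.40830509, 0.02410059, 0.93124768]), 'attitude': array([-0.67082883, -0.07676022,  0.08811851,  0.73234669])}
wrist {'camera_matrix': array([[309.70691629,   0.        , 316.47637509],
       [  0.        , 309.70691629, 196.50303205],
       [  0.        ,   0.        ,   1.        ]]), 'T_tool_cam': array([[-8.28458655e-04,  9.63511367e-01,  2.67666135e-01,
         6.87603263e-02],
       [ 9.99999619e-01,  8.71384526e-04, -4.15837282e-05,
        -8.72004921e-04],
       [-2.73306523e-04,  2.67665999e-01, -9.63511722e-01,
        -1.42216503e-01],
       [ 0.00000000e+00,  0.00000000e+00,  0.00000000e+00,
         1.00000000e+00]])}
```

View pics/top0.png

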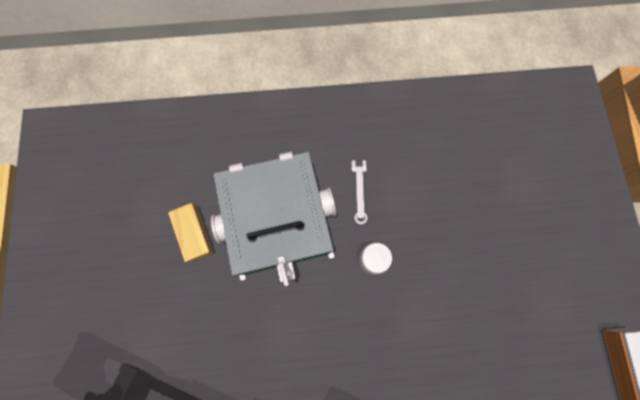

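View pics/side0.png

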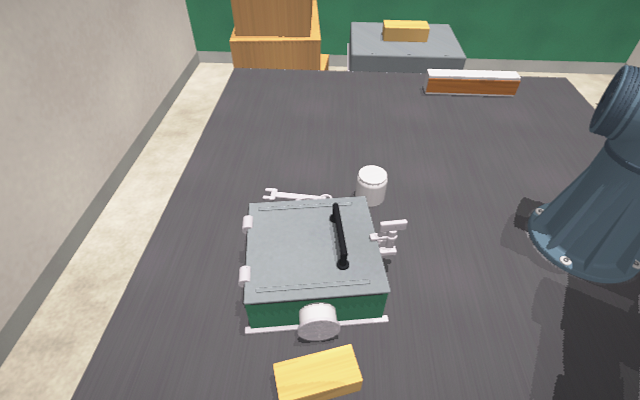

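The top view shows the handle bar from (252,237) to (300,225) and the wing nut near (286,270). In the side view the handle runs from (335,210) to (344,264), with the wing nut near (390,235). The offcut, tin and spanner stand clear of both.

```bash
python3 - <<'E'
from h import *
import pickle
o,D=pickle.load(open("d0.pkl","rb"))
def handle(n,box):
    x0,y0,x1,y1=box;g=D[n]["color"][y0:y1,x0:x1].max(2)
    m=(g<50).astype(np.uint8);k,l,s,c=cv2.connectedComponentsWithStats(m);i=1+np.argmax(s[1:,4])
    p=np.argwhere(l==i)[:,::-1]+[x0,y0]; 
    (cx,cy),(w,h),a=cv2.minAreaRect(p.astype(np.float32))
    b=cv2.boxPoints(((cx,cy),(w,h),a)); 
    e=sorted([(b[i]+b[(i+1)%4])/2 for i in range(4)],key=lambda q:-np.hypot(*(q-[cx,cy])))[:2]
    print(n,s[i],(cx,cy),w,h,e);return (cx,cy),e
ct,et=handle("top",(240,215,312,246)); cs,es=handle("side",(325,200,355,275))
p,r=tri([ray(D["top"],*ct),ray(D["side"],*cs)]);print("handle",p,r)
et=sorted(et,key=lambda q:q[0]);es=sorted(es,key=lambda q:-q[1])
for a,b in zip(et,es): print(tri([ray(D["top"],*a),ray(D["side"],*b)]))
q=[plane(D["top"],*a,.134) for a in et];print(q); d=q[0]-q[1]; print("yaw",np.arctan2(-d[0],d[1]))
A=cv2.resize(D["top"]["color"][245:300,240:340],None,fx=7,fy=7,interpolation=2)[:300*2]
B=cv2.resize(D["side"]["color"][205:265,350:430],None,fx=7,fy=7,interpolation=2)
cv2.imwrite("pics/za.png",A[...,::-1]);cv2.imwrite("pics/zb.png",B[...,::-1])
E
```

```text
top [  8   7  55  18 166] (275.143798828125, 230.58721923828125) 5.807961463928223 55.30447769165039 [array([302.00235, 224.00961], dtype=float32), array([248.28525, 237.16483], dtype=float32)]
side [  5   4  18  66 275] (338.2457580566406, 236.61480712890625) 65.7646484375 11.00375747680664 [array([333.2989 , 204.10672], dtype=float32), array([343.19263, 269.1229 ], dtype=float32)]
handle [0.53957206 0.11595456 0.10826033] [np.float64(0.0009474872365023365), np.float64(0.0009474872365024258)]
(array([0.53049731, 0.1788091 , 0.09659787]), [np.float64(0.0003259893684795791), np.float64(0.00032598936847930994)])
(array([0.54844885, 0.05371355, 0.12916755]), [np.float64(0.0037609500147490404), np.float64(0.003760950014749147)])
[array([0.52532906, 0.17181666, 0.134     ]), array([0.54386466, 0.05412991, 0.134     ])]
yaw 0.1562161626156703
```

View pics/za.png

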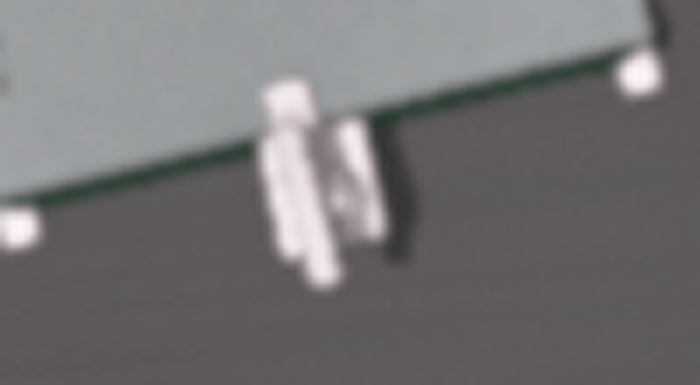

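View pics/zb.png

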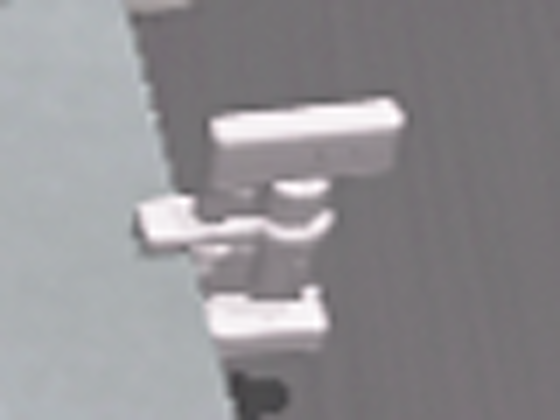

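The top crop shows the wing as the long middle bar from about (285,125) to (322,285) in zoomed pixels. The finger tip lies over the lid at (288,100). In the side crop the wing's top face runs from (213,128) to (400,108).

```bash
cat > pl.py <<'E'
from h import *
def toplan(tgt,xdir=None):
    o=ctrl.get_obs();M=rot(o["eef_rot"]);d=M.T@(np.array(tgt)-o["eef_pos"])*1000
    print("t",o["time_s"],"pos",o["eef_pos"].round(4),"shift tool mm",d.round(1),"z",M[:,2].round(3),"y az",np.arctan2(M[1,1],M[0,1]).round(3),"F",o["wrist_force"].round(1),"q",o["q"].round(2))
E
python3 - <<'E'
from pl import *
import pickle
o,D=pickle.load(open("d0.pkl","rb"))
T,S=D["top"],D["side"]
Z=lambda c,z0:(c[0]/7+z0[0]-.43,c[1]/7+z0[1]-.43)
ta,tb=Z((285,127),(240,245)),Z((321,283),(240,245))
sa,sb=Z((213,128),(350,205)),Z((398,108),(350,205))
for a,b in((ta,sa),(tb,sb)):print("wing end",tri([ray(T,*a),ray(S,*b)]))
pa,pb=plane(T,*ta,.1425),plane(T,*tb,.1425);c=(pa+pb)/2;d=pa-pb;print("wing top",c,np.hypot(*d[:2]),"az",np.arctan2(d[1],d[0]))
print("handle@.14 top",plane(T,275.1,230.6,.14))
e=[plane(T,*Z(p,(240,245)),.1) for p in((0,205),(640,52))];d=e[0]-e[1];print("lid front yaw",np.arctan2(-d[0],d[1]))
toplan([c[0]-.0,c[1],.26])
E
```

```text
wing end (array([0.46577463, 0.1054838 , 0.13950429]), [np.float64(0.0013145004761822088), np.float64(0.0013145004761821212)])
wing end (array([0.41860011, 0.09748694, 0.14178487]), [np.float64(0.0008619109783198545), np.float64(0.0008619109783198938)])
wing top [0.44102187 0.10156663 0.1425    ] 0.0471745177672262 az 0.16669289757419428
handle@.14 top [0.53358485 0.11266725 0.14      ]
lid front yaw 0.14510762263319962
t 0.15 pos [0.1713 0.5485 0.2306] shift tool mm [-390.8 -346.1  -29. ] z [-0.001 -0.001 -1.   ] y az 1.268 F [ 0.1 -0.4  0.1] q [ 1.06  0.18  1.61 -0.    1.35 -0.21]
```

>>> arm_command(plan=[-35.5,-31.5,-2.6,0,-35.5,-31.5,-2.6,0,-35.5,-31.5,-2.6,0,-35.5,-31.5,-2.6,0,-35.5,-31.5,-2.6,0,-35.5,-31.5,-2.6,0,-35.5,-31.5,-2.6,0,-35.5,-31.5,-2.6,0,-35.5,-31.5,-2.6,0,-35.5,-31.5,-2.6,0,-35.5,-31.5,-2.6,0,0,0,0,0.149,0,0,0,0.149,0,0,0,0.149,0,0,0,0.149,0,0,0,0.149,0,0,0,0.149,0,0,0,0.149,0,0,0,0.149,0,0,0,0.149], grip=1)

```text
time_s: 2.15
eef_pos: [0.4406, 0.1017, 0.2596]
eef_rot: [-0.0, 0.735, 0.679, -0.0]
wrist_force: [-0.4, -1.2, -0.1]
opening: 0.998
```

>>> arm_command(plan=[0,0,0,0.149,0,0,0,0.149,0,0,0,0.149,0,0,0,0.149,0,0,0,0.149,0,0,0,0.149,0,0,0,0.149,0,0,0,0.149,0,0,0,0.14,0,0,0,0])

```text
time_s: 3.15
eef_pos: [0.4407, 0.1017, 0.2597]
eef_rot: [-0.0, 0.997, 0.082, -0.0]
wrist_force: [0.6, -0.5, -1.1]
opening: 0.999
```

```bash
python3 - <<'E'
from pl import *
import pickle
toplan([.441,.1016,.26])
o=ctrl.get_obs();c=ctrl.camera("wrist");pickle.dump((o,c),open("w1.pkl","wb"))
cv2.imwrite("pics/w1.png",c["color"][...,::-1])
E
```

```text
t 3.15 pos [0.4407 0.1017 0.2597] shift tool mm [ 0.3  0.1 -0.3] z [-0. -0. -1.] y az -1.406 F [ 0.6 -0.5 -1.1] q [-0.04 -0.13  1.87 -0.    1.41  1.37]
```

View pics/w1.png

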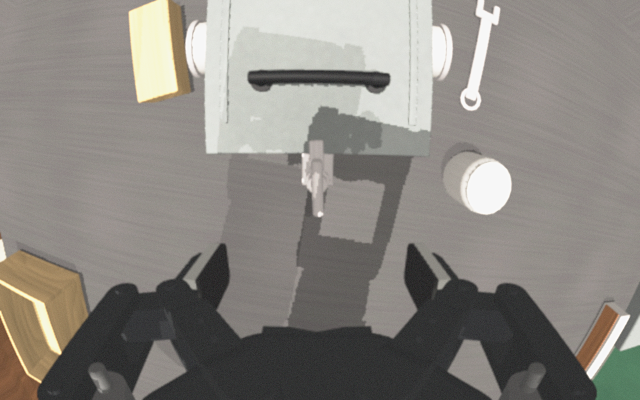

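The wrist view shows the wing nut around (316,185), the handle bar from (250,78) to (389,80), and the tin well to the right. I'll zoom on the nut.

```bash
cat >> h.py <<'E'
def wray(o,c,u,v):
    K=np.array(c["camera_matrix"]);x,y=u-K[0,2],v-K[1,2];r=np.hypot(x,y);t=r/K[0,0];s=np.sin(t)/max(r,1e-9)
    d=np.array([x*s,-y*s,-np.cos(t)]);T=np.array(c["T_tool_cam"]);M=rot(o["eef_rot"])
    return o["eef_pos"]+M@T[:3,3],M@T[:3,:3]@d
def wplane(o,c,u,v,z):
    e,d=wray(o,c,u,v);return e+d*(z-e[2])/d[2]
E
python3 - <<'E'
from h import *
import pickle
o,c=pickle.load(open("w1.pkl","rb"));I=c["color"]
cv2.imwrite("pics/w1z.png",cv2.resize(I[130:230,265:365],None,fx=6,fy=6,interpolation=2)[...,::-1])
m=(I[60:95,235:405].max(2)<75).astype(np.uint8)
for z in(.134,.14):
  a,b=wplane(o,c,250,77,z),wplane(o,c,390,79,z);d=a-b;print((a+b)/2,np.hypot(*d[:2]),np.arctan2(-d[0],d[1]))
a,b=wplane(o,c,206,153,.1),wplane(o,c,428,154,.1);d=a-b;print("front",(a+b)/2,np.hypot(*d[:2]),np.arctan2(-d[0],d[1]))
E
```

```text
[0.53809684 0.11438239 0.134     ] 0.12087381655242739 0.15195752758571968
[0.53739532 0.11433362 0.14      ] 0.11816614877266311 0.1519575275857192
front [0.46856023 0.10549682 0.1       ] 0.22715539088344797 0.1594941806773453
```

View pics/w1z.png

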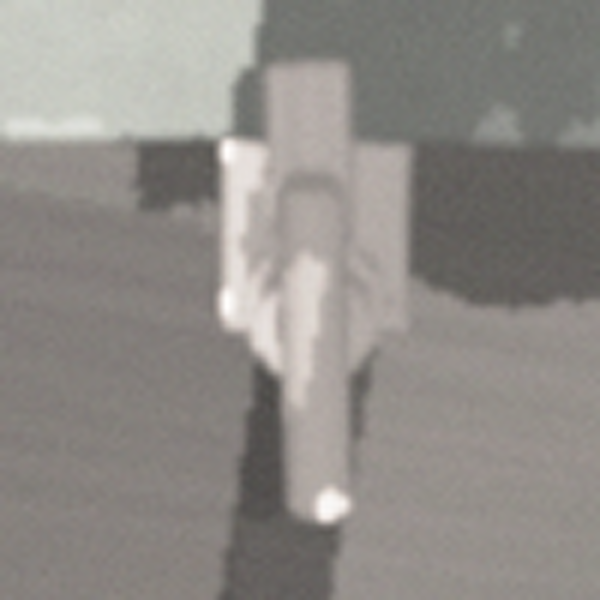

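The wing points along the image's vertical, from about (312,180) to (319,518) zoomed, with the finger (267–350, 60+) below it over the lid.

```bash
python3 - <<'E'
from h import *
import pickle
o,c=pickle.load(open("w1.pkl","rb"));oo,D=pickle.load(open("d0.pkl","rb"))
Z=lambda u,v:(u/6+265-.42,v/6+130-.42)
f=wplane(o,c,*Z(319,515),.1425)
for v in(185,210,230):
  n=wplane(o,c,*Z(312,v),.1425);d=n-f;print(n,np.hypot(*d[:2]),np.arctan2(d[1],d[0]),(n+f)/2)
t=wplane(o,c,*Z(309,62),.108);print("tip",t)
# two-view height: handle centre top + wrist ; wing rear end top+wrist
print(tri([ray(D["top"],275.1,230.6),wray(o,c,320,78)]))
print(tri([ray(D["top"],285.4,285.0),wray(o,c,*Z(319,515))]))
print("axis predicted from handle", np.array([.538,.1144])-.098*np.array([np.cos(.155),np.sin(.155)]))
E
```

```text
[0.46641476 0.10562123 0.1425    ] 0.04910516388749103 0.1849281010464038 [0.44228081 0.1011066  0.1425    ]
[0.46287902 0.10503661 0.1425    ] 0.04552227387108318 0.18658638338691627 [0.44051294 0.10081429 0.1425    ]
[0.46003872 0.10456697 0.1425    ] 0.042644200648243966 0.18812014868511784 [0.43909279 0.10057947 0.1425    ]
tip [0.48045984 0.10843549 0.108     ]
(array([0.53727191, 0.11460739, 0.12038238]), [np.float64(0.0006316966420471921), np.float64(0.0006316966420473314)])
(array([0.41799262, 0.09714239, 0.14277733]), [np.float64(0.0005868310327573394), np.float64(0.0005868310327572794)])
axis predicted from handle [0.44117487 0.09927075]
```

>>> arm_command(plan=[1,1.3,30,-0.015,0,0,30,0,0,0,30,0,0,0,25,0,0,0,17,0,0,0,12,0,0,0,0,0], grip=1)

```text
time_s: 3.9
eef_pos: [0.4409, 0.1006, 0.1144]
eef_rot: [-0.0, 0.996, 0.091, -0.002]
wrist_force: [-0.5, -1.5, -0.5]
opening: 1.0
```

>>> arm_command(plan=[0,0,0,0,0,0,0,0,0,0,0,0,0,0,0,0,0,0,0,0,0,0,0,0,0,0,0,0,0,0,0,0,0,0,0,0,0,0,0,0], grip=0)

```text
time_s: 4.9
eef_pos: [0.4423, 0.1014, 0.1167]
eef_rot: [-0.001, 0.996, 0.09, 0.0]
wrist_force: [-2.0, 4.0, 5.7]
opening: 0.159
```

>>> arm_command(plan=[0,0,0,-0.08,0,0,0,-0.08,0,0,0,-0.08,0,0,0,-0.08,0,0,0,-0.08,0,0,0,-0.08,0,0,0,-0.08,0,0,0,-0.08,0,0,0,-0.08,0,0,0,-0.08,0,0,0,-0.08,0,0,0,-0.08,0,0,0,-0.08,0,0,0,-0.08,0,0,0,-0.08,0,0,0,-0.08,0,0,0,-0.08,0,0,0,-0.08,0,0,0,-0.04,0,0,0,0])

```text
time_s: 6.9
eef_pos: [0.4423, 0.1014, 0.1167]
eef_rot: [-0.0, 0.674, 0.739, 0.001]
wrist_force: [-3.1, 4.7, 5.3]
opening: 0.163
```

```bash
python3 - <<'E'
from pl import *
import pickle
toplan([.441,.1006,.116])
o=ctrl.get_obs();print(o["torque"],o["opening"]);c=ctrl.camera("wrist");t=ctrl.camera("side")
cv2.imwrite("pics/w2.png",np.hstack([c["color"][100:400,180:460],cv2.resize(t["color"][190:280,340:430],(300,300))])[...,::-1])
E
```

```text
t 6.9 pos [0.4423 0.1014 0.1167] shift tool mm [-0.7 -1.3  0.7] z [ 0.001  0.002 -1.   ] y az 0.091 F [-3.1  4.7  5.3] q [-0.04  0.05  2.    0.    1.09 -0.13]
[0.70610706 0.37385822 0.00183729] 0.16318475815901717
```

View pics/w2.png

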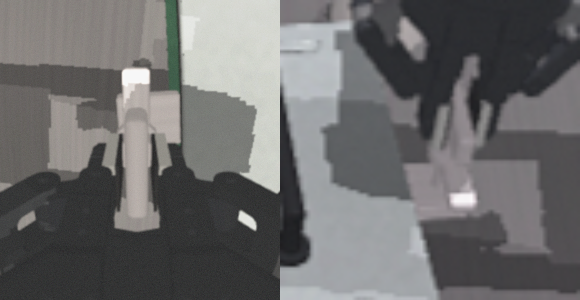

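The nut has turned with the tool: the finger lies along the front edge, off the lid. I'll release, rise and move above the handle.

>>> arm_command(plan=[0,0,0,0,0,0,0,0,0,0,0,0,0,0,0,0,0,0,0,0,0,0,-15,0,0,0,-30,0,0,0,-30,0,0,0,-30,0,0,0,0,0], grip=0.5)

```text
time_s: 8.0
eef_pos: [0.4448, 0.1004, 0.2253]
eef_rot: [0.003, 0.675, 0.738, 0.003]
wrist_force: [0.6, 0.1, 0.0]
opening: 0.502
```

>>> arm_command(plan=[1,24,0,-0.06,1,24,0,0,1,24,0,0,1,24,0,0,0,0,0,0,0,0,0,0], grip=1)

```text
time_s: 8.6
eef_pos: [0.5359, 0.1174, 0.2196]
eef_rot: [-0.001, 0.652, 0.758, -0.001]
wrist_force: [-0.4, 0.7, 0.6]
opening: 1.0
```

```bash
python3 - <<'E'
from pl import *
import pickle
toplan([.538,.1144,.116])
o=ctrl.get_obs();c=ctrl.camera("wrist");t=ctrl.camera("top");pickle.dump((o,c,t),open("w3.pkl","wb"))
cv2.imwrite("pics/w3.png",c["color"][...,::-1])
E
```

```text
t 8.6 pos [0.5359 0.1174 0.2196] shift tool mm [ -3.3   1.8 103.6] z [-0.002 -0.    -1.   ] y az 0.15 F [-0.4  0.7  0.6] q [-0.    0.13  1.68 -0.    1.33 -0.15]
```

View pics/w3.png

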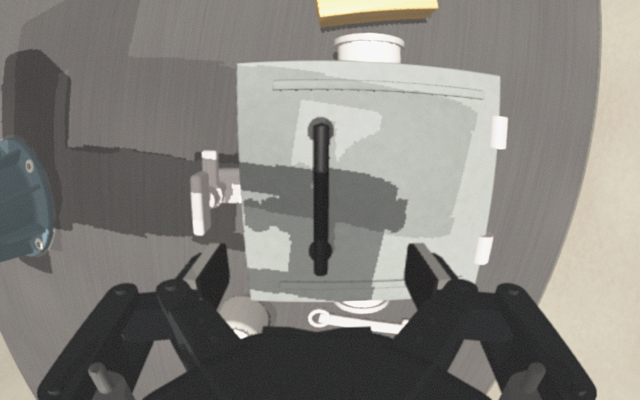

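The wrist view shows the handle bar vertical at column 320, rows 118–274. The wing is at (198,205), and the finger lies along the front edge, off the lid.

```bash
python3 - <<'E'
from pl import *
import pickle
o1,c1=pickle.load(open("w1.pkl","rb"));o,c,t=pickle.load(open("w3.pkl","rb"))
a,ra=tri([wray(o1,c1,249,78),wray(o,c,320.5,119)]);b,rb=tri([wray(o1,c1,390,80),wray(o,c,320.5,275)])
print(a,b,ra,rb,"mid",(a+b)/2)
a,b=wplane(o,c,320.5,119,.134),wplane(o,c,320.5,275,.134);d=a-b;m=(a+b)/2;print(m,np.hypot(*d[:2]),np.arctan2(-d[0],d[1]))
toplan([m[0],m[1],.115])
E
```

```text
[0.52882381 0.17919563 0.11611343] [0.54680877 0.05451901 0.13454768] [np.float64(0.0005832542448814154), np.float64(0.0005832542448813476)] [np.float64(0.000522298444416073), np.float64(0.000522298444416066)] mid [0.53781629 0.11685732 0.12533056]
[0.53770592 0.11688352 0.134     ] 0.1270827087962886 0.15284969468718476
t 8.7 pos [0.5356 0.1174 0.2202] shift tool mm [ -0.8   2.2 105.2] z [-0.002 -0.    -1.   ] y az 0.15 F [0.9 1.2 0. ] q [-0.    0.13  1.68 -0.    1.33 -0.15]
```

>>> arm_command(plan=[-1,2,25,0,0,0,25,0,0,0,25,0,0,0,17,0,0,0,11,0,0,0,0,0])

```text
time_s: 9.3
eef_pos: [0.5372, 0.1167, 0.1165]
eef_rot: [-0.001, 0.652, 0.758, -0.001]
wrist_force: [0.8, 0.1, 0.2]
opening: 1.002
```

>>> arm_command(plan=[0,0,0,0,0,0,0,0,0,0,0,0,0,0,0,0,0,0,0,0,0,0,0,0,0,0,0,0,0,0,0,0,0,0,0,0,0,0,0,0], grip=0)

```text
time_s: 10.3
eef_pos: [0.5391, 0.1168, 0.1184]
eef_rot: [0.0, 0.652, 0.758, 0.0]
wrist_force: [-1.2, 0.1, 6.5]
opening: 0.118
```

>>> arm_command(plan=[0,0,-1,0,0,0,-1,0,0,0.3,-1,0,0,0.3,-1,0,0,0.3,-1,0,0,0.3,-1,0,0,0.3,-1,0,0,0.3,-1,0,0,0,0,0,0,0,0,0])

```text
time_s: 11.3
eef_pos: [0.5406, 0.117, 0.1251]
eef_rot: [-0.0, 0.652, 0.758, -0.0]
wrist_force: [5.7, 0.3, -5.8]
opening: 0.114
```

>>> arm_command(plan=[0,0.4,-1.5,0,0,0.4,-1.5,0,0,0.4,-1.5,0,0,0.5,-1.5,0,0,0.5,-1.5,0,0,0.5,-1.5,0,0,0.5,-1.5,0,0,0.5,-1.5,0,0,0.5,-1.5,0,0,0.6,-1.5,0,0,0.6,-1.5,0,0,0.6,-1.5,0,0,0,0,0,0,0,0,0])

```text
time_s: 12.7
eef_pos: [0.5465, 0.1179, 0.1435]
eef_rot: [-0.0, 0.652, 0.758, -0.0]
wrist_force: [5.1, 0.6, -7.6]
opening: 0.113
```

```bash
python3 - <<'E'
from pl import *
toplan([.5391,.1168,.1184])
o=ctrl.get_obs();c=ctrl.camera("side")
cv2.imwrite("pics/s4.png",cv2.resize(c["color"][150:370,200:460],(780,600),interpolation=2)[:660,:,::-1])
E
```

```text
t 12.7 pos [0.5465 0.1179 0.1435] shift tool mm [ 0.  -7.4 25.1] z [-0.  0. -1.] y az 0.15 F [ 5.1  0.6 -7.6] q [ 0.    0.24  1.72  0.    1.18 -0.15]
```

View pics/s4.png

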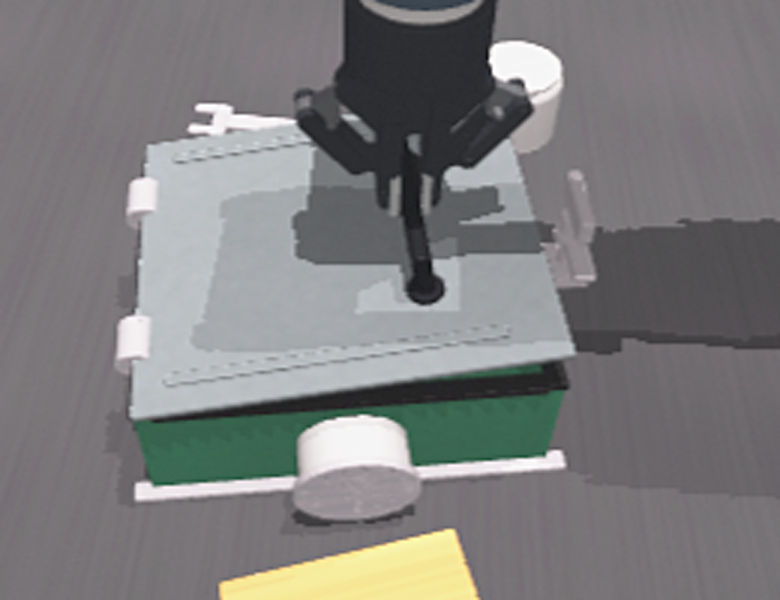

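The lid is free and open about 0.15 rad, the finger is clear and the bystanders have not moved. I'll raise it another 10 mm.

>>> arm_command(plan=[0,0.5,-1.25,0,0,0.5,-1.25,0,0,0.5,-1.25,0,0,0.5,-1.25,0,0,0.6,-1.25,0,0,0.6,-1.25,0,0,0.6,-1.25,0,0,0.6,-1.25,0,0,0,0,0,0,0,0,0,0,0,0,0,0,0,0,0,0,0,0,0])

```text
time_s: 14.05
eef_pos: [0.5507, 0.1185, 0.1539]
eef_rot: [-0.0, 0.652, 0.758, -0.0]
wrist_force: [4.6, -0.7, -6.0]
opening: 0.115
```

```bash
python3 - <<'E'
from pl import *
toplan([.5391,.1168,.1184])
o=ctrl.get_obs();c=ctrl.camera("side")
print(o["opening"],abs(o["dq"]).max())
cv2.imwrite("pics/s5.png",cv2.resize(c["color"][150:370,200:460],(780,600),interpolation=2)[...,::-1])
E
```

```text
t 14.05 pos [0.5507 0.1185 0.1539] shift tool mm [  0.  -11.8  35.5] z [-0. -0. -1.] y az 0.15 F [ 4.6 -0.7 -6. ] q [ 0.    0.24  1.71 -0.    1.2  -0.15]
0.1149645398407736 0.001150031551035024
```

View pics/s5.png

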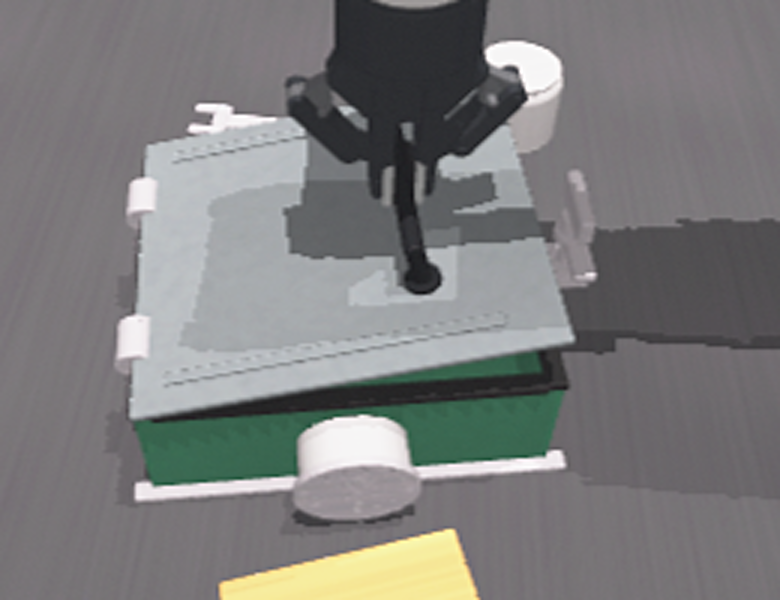

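The lid is further open, about 0.21 rad, held by the handle and steady, with the finger off the lid and the bystanders where they were.

```bash
python3 -c "
from bench import ctrl
print(ctrl.hand_in())"
```

```text
the job is handed in; nothing more can be done
None
```

I turned the wing nut anticlockwise by 1.48 rad, putting the clamp finger along the front edge and clear of the lid. I then gripped the handle near its middle, lifted slowly until the seal let go, and followed the hinge arc. I handed in at about 14 s with the lid still held.

**Last checks:**
- **Opening:** the handle had risen 35.5 mm and moved 11.8 mm toward the hinge. Both fit a lid angle of about 0.21 rad, which puts the front edge about 5 cm up.
- **Steadiness and grip:** the arm was still (joint speeds about 0.001 rad/s). The gripper opening was 0.115, which suggests it is stopped on the bar.
- **Clearances:** the last picture shows the finger off the lid, and the visible parts of the offcut, tin and spanner look unmoved; I did not measure their positions.

**Disagreement:** measuring the handle's height from two views gave 108 to 125 mm, against 134 mm in the text. I used 134 mm, and the grasp held.

Nut and lid angles are inferred from the tool's motion and the pictures, since their joints cannot be read directly.

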